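# Empty the used scent vials through the bin's flap

## Task

Slide the bin's grey shutter fully open, then empty the blue cup of its three used vials into the bin: press the red one-way flap down with the cup's pouring lip and tip the vials through it, never touching flap or vials with the gripper. Then stand the empty cup upright and by itself in the middle of the dark square mat, with the flap sprung shut again and the shutter left open for the next session. Leave the two perfume bottles and the white carton where they are.

Things in the scene. Friction and masses are not known exactly. Their poses are not given: they have to be found in the camera images.
- bin: fixed disposal bin, clear walls, yellow base and deck, 250 mm (its x) by 160 mm (its y), deck top 150 mm above the bench; origin at the centre of its underside. Its +x is the direction in which to tip; its near end (-x) faces the cup's side of the bench. The deck has a port from x = -115 to -13 mm, y = -58 to +58 mm, closed by the flap. Thin steel guides 6 mm high run along x at y = +-68 mm. Walls 4 mm
- flap (a joint): red one-way flap filling the port, 98 mm long (bin x) by 112 mm wide, flush with the deck; hinged at its near edge, swings down into the bin: 0 shut, positive down, stop at 1.0 rad. A spring shuts it (0.11 N m when shut, 0.08 N m/rad more as it opens), strong enough that the vials lying on it do not open it. Opened by more than about 0.3 rad it slopes down away from the hinge as a ramp under the lip, over which the vials roll off its far edge into the bin
- flap_hinge (a point): middle of the flap's hinge line, at the port's near edge, 149 mm above the bench; axes as the bin's
- shutter (a joint): grey sliding cover over the port, 104 x 124 mm, 4 mm above the deck at most; 0 shut, 0.108 m fully open (end stop), slides along the bin's +x, stays where it is left, takes about 2 N. Starts shut or up to 30 mm open
- shutter_fin (a point): centre of the black upright fin on the shutter's near end, by which to push it: 10 mm (bin x) by 70 mm (bin y) by 28 mm tall, from 4 to 32 mm above the deck; axes as the bin's; moves with the shutter
- cup: blue open plastic cup with a pouring lip and a black handle, 160 g, 81 mm wide (its y), 56 mm tall, walls 4 mm; origin at the centre of its flat underside, z up. Underside 72 mm long, x = -36 to +36 mm; upright back wall at x = -36 mm; the front wall leans outwards 40 degrees from vertical up to the straight lip at x = +83 mm, 56 mm up, 81 mm wide. Inside 73 mm wide
- cup_mid (a point): the cup's middle: 28 mm above the centre of its underside; axes as the cup's
- cup_handle (a point): grip point of the cup's handle, 74 mm behind (-x) the cup's origin and 42 mm above its underside; the handle is a bar 12 mm thick (cup y), 20 mm tall, sticking out 62 mm behind the back wall along -x; axes as the cup's
- cup_lip (a point): middle of the cup's pouring lip (outer top edge), 83 mm ahead (+x) of the cup's origin, 56 mm up; axes as the cup's
- vial0_mid (a point): used scent vial, amber tube with a black cap and pale label, a plain cylinder 70 mm long, 20 mm across, 30 g, lying across the cup's floor (three side by side); point at its centre, its y axis along the tube. Rolls by itself on slopes over about 12 degrees
- vial1_mid (a point): used scent vial, amber tube with a black cap and pale label, a plain cylinder 70 mm long, 20 mm across, 30 g, lying across the cup's floor (three side by side); point at its centre, its y axis along the tube. Rolls by itself on slopes over about 12 degrees
- vial2_mid (a point): used scent vial, amber tube with a black cap and pale label, a plain cylinder 70 mm long, 20 mm across, 30 g, lying across the cup's floor (three side by side); point at its centre, its y axis along the tube. Rolls by itself on slopes over about 12 degrees
- mat: fixed dark square rubber mat, 90 x 90 mm, 3 mm thick; origin at the centre of its underside on the bench
- bottle_a_mid (a point): bystander: amber perfume bottle with black cap, 30 x 50 mm, 102 mm tall; point 50 mm above its foot
- bottle_b_mid (a point): bystander: green perfume bottle with black cap, 30 x 50 mm, 102 mm tall; point 50 mm above its foot
- carton_mid (a point): bystander: plain white carton 55 x 55 mm, 100 mm tall; point at its centre
There are look-alikes about, which are no part of the job. Several things look just like the cup: the one meant starts farthest to the robot's right.

How it is judged:
By the outcome, as a careful person would: the job done as asked, in the order asked, and still so for the second after the job is handed in, with the robot touching nothing.
It also fails if it takes over 61 s, if anything falls off the work surface, if the arm or the gripper's body presses on something with over 40 N, if the wrist force passes 120 N, or if a joint passes its speed limit or range.

## Robot

A 6-joint arm with a two-finger parallel gripper is mounted at the origin on the work surface. World frame = base frame: x ahead of the robot, y to its left, z up, the work surface at z = 0. Lengths are in mm, angles in rad, forces in N, time in s.
With the tool pointing down it reaches from about 350 to 775 mm from the base axis. Payload 7.3 kg.
Tool frame: the origin (TCP) lies midway between the tips of the shut fingers; the grasp point (between the pads) lies 19 mm behind it (bot.tcp_to_grasp is the distance from the TCP to the grasp point, in mm); z points along the fingers, y is the line along which they close (so a half turn about z gives the same grasp; the last joint's range is limited). The gripper opens to 92 mm and grips with 3 to 60 N. Pads are 19 mm wide; open, the fingers measure 130 mm over their backs; the gripper's body (75 mm by 190 mm) begins 47 mm behind the grasp point.
Start: joints at [1.036, 0.342, 1.524, -0, 1.275, -0.146], TCP at [199.003, 485.842, 226.741] pointing down, gripper open.
Joint ranges: [-2.53, 2.53], [-0.77, 2.02], [0.04, 2.7], [-1, 4.14], [0.28, 2.66], [-3.11, 3.11]. Speed limits (rad/s): [2.57, 2.57, 3.14, 3.14, 3.14, 3.14].

## Interface

Orientations are given as [roll, pitch, yaw] about the fixed x, y, z axes, in that order (R = Rz(yaw) Ry(pitch) Rx(roll)).
In Python, from plant import bot, viewer gives the robot as it stands. The module is installed in compiled form; this text tells all that it offers.
- The arm moves only by the shell command python3 -m handwheel 'ROWS'. ROWS is text: rows parted by semicolons, each of 7 numbers parted by spaces: the shift along the tool's x, y, z scaled (see below), then the turn, a rotation vector about the tool's x, y, z scaled (see below), then the opening, from -1 (shut) to 1 (fully open), so that 0 is half open. In form: tx ty tz rx ry rz gripper; .... A call has 1 to 8 rows; each row is the pose to reach, as a shift and turn from the pose commanded when the call began, along the tool's axes at that moment, turning the shorter way round; what a row does not reach only later rows make up. The controller multiplies each number of a shift by 10 cm and each number of a turn by pi rad. A row lasts 1/12 s, in which the tool goes at most 41.7 mm and 7.16 degrees, less where a joint would pass 70% of its speed; a pose out of reach is approached as far as the arm can. A call with a number of a shift or a turn outside -1 to 1 is refused whole. A call with a gripper value outside its range is refused whole. The fingers move at their own pace and stop on an object; the grip force is fixed at half the most. Time passes only in rows, so rows that repeat a pose let the fingers close. It gives the time, the measured TCP pose, the force, the opening and the grip force at its end, in the units of the state.
- bot.get_obs(): the state, without advancing time (a new reading comes with each control period).
- viewer.capture(name): name is "scene" or "side" or "wrist"; returns a dict with "frame" (400x640x3 uint8, red, green, blue), "fov_y" (degrees; the focal length in pixels is half the picture's height over the tangent of half this angle, whatever the lens; pixels are square), "cx", "cy" (the principal point, pixels), "T" (4x4, takes a point from camera to world coordinates). Camera axes: x right, y down, z forward; pixel columns grow to the right and rows downward; lengths in mm; the calibration is good to about 2 mm. A picture is of the moment at which its call begins. There is no depth.
- bot.close_job(): hands the job in; it is judged then, once.
Trained networks look in a picture, given as the dict that the camera call returned (one of the last four; its "shot" number tells which), for a name from the list of things; names that differ only in an ending like _2 or _b are one class to them, and where a whole thing is asked for, a point or a joint stands for the part that bears it (a point fixed in the world has none). Each returns a list of dicts, best first, with "score" (0 to 1); they miss things now and then, are a little off and sometimes report something else, mostly with a low value. They report only what shows in the picture. A call takes as long as a camera call. They do not tell look-alikes from the thing itself.
- viewer.recognise(target, picture): "centre" ([column, row] in pixels, amid what is visible of it).
- viewer.cut_out(target, picture): "pixels" (400x640 bool, what is visible of it) and "centre" ([column, row] in pixels, amid what is visible of it).
The state is a dict: "time": time; "joint_positions": joint angles; "dq": joint speeds; "tau": joint torques, N m; "tool_pos": TCP position; "tcp_rot": TCP orientation; "contact_force": force on the tool from outside, world axes, zero at the start; "moment": the same for the moment, N m; "grip_width": finger opening in mm; "finger_force": force on a finger pad.
Only numpy, scipy, OpenCV 4.12 (cv2) and the standard library are available. Lean on these libraries where they do the work, as an engineer would, in place of code of your own. Each camera call takes 0.05 s, during which the arm holds its last target. There are 200 camera calls.

## Working session

There is one attempt and no reset: what is moved stays moved. The work goes in short steps, Python scripts to look and compute and a shell command to move; the robot and the scene stay as the last step left them, time stands still between calls to the robot, and variables do not carry over. Pictures are saved under pics/ and viewed, at most 10 in all, crops included, and the job is handed in when it is done.

```bash
mkdir -p pics
cat > h.py <<'E'
import numpy as np, cv2
from plant import bot, viewer
def K(p):
    f=p["frame"].shape[0]/2/np.tan(np.radians(p["fov_y"])/2); return f
def ray(p,uv):
    T=np.array(p["T"]); f=K(p); d=T[:3,:3]@np.array([(uv[0]-p["cx"])/f,(uv[1]-p["cy"])/f,1]); return T[:3,3],d/np.linalg.norm(d)
def onz(p,uv,z):
    o,d=ray(p,uv); return o+d*(z-o[2])/d[2]
def proj(p,X):
    T=np.array(p["T"]); c=T[:3,:3].T@(np.array(X)-T[:3,3]); f=K(p); return np.array([c[0]/c[2]*f+p["cx"],c[1]/c[2]*f+p["cy"]])
def tri(*pr):
    A=np.zeros((3,3));b=np.zeros(3)
    for p,uv in pr:
        o,d=ray(p,uv);M=np.eye(3)-np.outer(d,d);A+=M;b+=M@o
    return np.linalg.solve(A,b)
def save(p,n): cv2.imwrite("pics/"+n+".png",p["frame"][:,:,::-1])
E
python3 - <<'E'
from h import *
np.set_printoptions(precision=1,suppress=True)
P={n:viewer.capture(n) for n in("scene","side")}
for n in P:
    save(P[n],n+"0"); print(n,np.array(P[n]["T"])[:3,3],np.array(P[n]["T"])[:3,2],P[n]["fov_y"])
for t in("bin","cup_mid","cup_handle","cup_lip","shutter_fin","flap_hinge","mat","bottle_a_mid","bottle_b_mid","carton_mid","vial0_mid"):
    for n in P: print(t,n,[(np.round(d["centre"]).tolist(),round(d["score"],2)) for d in viewer.recognise(t,P[n])][:7])
o=bot.get_obs(); print(o["tool_pos"],o["tcp_rot"],o["time"])
E
python3 -c "
import cv2,numpy as np
a=[cv2.imread('pics/%s0.png'%n) for n in('scene','side')]
"
```

```text
scene [994.9 106.1 794.3] [-0.5 -0.1 -0.8] 57.05919095065425
side [249.6 869.6 789.5] [ 0.3 -0.8 -0.6] 48.4617476920508
bin scene [([427.0, 234.0], 0.84)]
bin side [([332.0, 199.0], 0.71), ([289.0, 289.0], 0.6)]
cup_mid scene [([409.0, 155.0], 0.87), ([434.0, 351.0], 0.87), ([265.0, 221.0], 0.75)]
cup_mid side [([414.0, 314.0], 0.81), ([326.0, 195.0], 0.68), ([184.0, 286.0], 0.64)]
cup_handle scene [([433.0, 353.0], 0.82), ([269.0, 225.0], 0.73), ([406.0, 150.0], 0.64)]
cup_handle side [([410.0, 313.0], 0.94), ([333.0, 196.0], 0.85), ([184.0, 284.0], 0.67)]
cup_lip scene [([411.0, 152.0], 0.96), ([270.0, 221.0], 0.81), ([433.0, 345.0], 0.66), ([263.0, 221.0], 0.52)]
cup_lip side [([328.0, 196.0], 0.97), ([409.0, 308.0], 0.88), ([182.0, 286.0], 0.81)]
shutter_fin scene [([401.0, 211.0], 0.88), ([265.0, 224.0], 0.23)]
shutter_fin side []
flap_hinge scene []
flap_hinge side []
mat scene [([290.0, 186.0], 0.6), ([271.0, 305.0], 0.45)]
mat side [([378.0, 227.0], 0.58)]
bottle_a_mid scene [([345.0, 316.0], 0.59)]
bottle_a_mid side [([237.0, 240.0], 0.66)]
bottle_b_mid scene [([222.0, 286.0], 0.67)]
bottle_b_mid side [([279.0, 185.0], 0.8), ([328.0, 196.0], 0.63)]
carton_mid scene [([272.0, 304.0], 0.6)]
carton_mid side [([256.0, 197.0], 0.81)]
vial0_mid scene [([251.0, 225.0], 0.64)]
vial0_mid side [([329.0, 200.0], 0.63)]
[199.  485.8 226.7] [3.1 0.  2.8] 1.2
```

View pics/scene0.png

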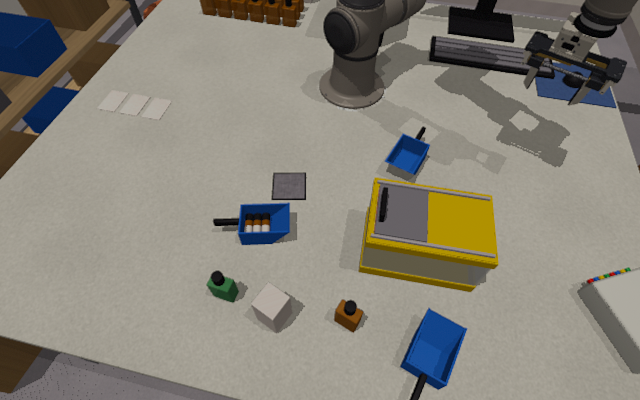

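View pics/side0.png

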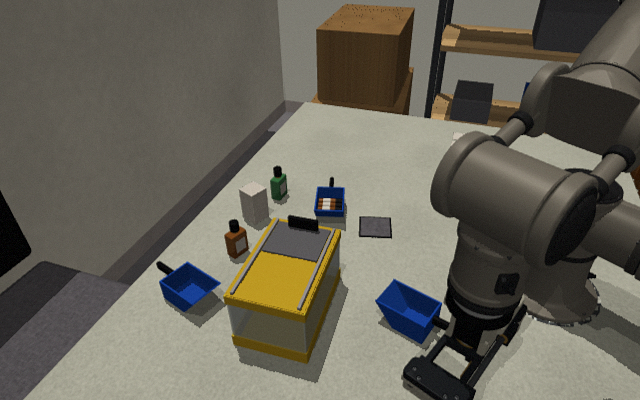

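Candidates for the cup in the scene view are (265,222), which holds the vials, (409,155) and (434,351). Robot's right is image left, so I choose (265,222). Next I fit poses using the masks.

```bash
cat >> h.py <<'E'
from scipy.optimize import minimize
def box(x0,x1,y0,y1,z0,z1): return [[x,y,z] for x in(x0,x1) for y in(y0,y1) for z in(z0,z1)]
BIN=[box(-125,125,-80,80,0,150)]
CUP=[box(-36,36,-40.5,40.5,0,0)+box(-36,83,-40.5,40.5,56,56),box(-98,-36,-6,6,32,52)]
MAT=[box(-45,45,-45,45,0,3)]
def rend(p,parts,x,y,a,s=1):
    m=np.zeros((400*s,640*s),np.uint8);c,sn=np.cos(a),np.sin(a);R=np.array([[c,-sn,0],[sn,c,0],[0,0,1]])
    for q in parts:
        h=cv2.convexHull(np.array([(proj(p,R@np.array(v)+[x,y,0])+.5)*s*16 for v in q]).astype(np.int32))
        cv2.fillConvexPoly(m,h,1,shift=4)
    return m
def fit(obs,parts,x0,s=3):
    M=[(p,cv2.resize(m.astype(np.uint8),None,fx=s,fy=s,interpolation=0)) for p,m in obs]
    def c(v):
        t=0
        for p,m in M:
            r=rend(p,parts,v[0],v[1],v[2]/100,s); t+=1-(r&m).sum()/max(1,(r|m).sum())
        return t/len(M)
    best=None
    for da in(-30,0,30):
        v0=np.array([x0[0],x0[1],x0[2]*100+da])
        r=minimize(c,v0,method="Nelder-Mead",options=dict(initial_simplex=[v0,v0+[15,0,0],v0+[0,15,0],v0+[0,0,20]],xatol=.1,fatol=1e-4))
        if best is None or r.fun<best.fun: best=r
    return best.x*[1,1,.01],best.fun
def pick(t,p,uv):
    L=viewer.cut_out(t,p); L=[d for d in L if np.hypot(*(np.array(d["centre"])-uv))<30]
    return L[0]["pixels"] if L else None
E
python3 - <<'E'
from h import *
np.set_printoptions(precision=3,suppress=True)
S=viewer.capture("scene");D=viewer.capture("side")
for n,parts,us,ud,z in(("bin",BIN,(427,234),(290,289),150),("cup_mid",CUP,(265,221),(328,199),30),("mat",MAT,(290,186),(376,227),3)):
    g=onz(S,us,z)
    ms,md=pick(n,S,us),pick(n,D,ud)
    print(n,g,None if ms is None else ms.sum(),None if md is None else md.sum())
    a0=np.pi/2
    obs=[(p,m) for p,m in((S,ms),(D,md)) if m is not None]
    for o in ([obs]+[[q] for q in obs]):
        print("  ",*fit(o,parts,(g[0],g[1],a0)))
for n,us,ud in(("shutter_fin",(384,205),(303,223)),("bottle_a_mid",(347,316),(236,240)),("bottle_b_mid",(222,286),(279,185)),("carton_mid",(272,306),(255,203))):
    print(n,tri((S,us),(D,ud)))
cv2.imwrite("pics/c.png",cv2.resize(np.hstack([S["frame"][170:270,200:320],D["frame"][160:260,270:390]])[:,:,::-1],None,fx=3,fy=3))
E
```

```text
bin [597.664 244.589 150.   ] 12408 12192
   [553.985 251.175   1.612] 0.02868141109078004
   [554.408 249.82    1.613] 0.01869225683089404
   [553.332 253.89    1.614] 0.030623000872346595
cup_mid [ 578.579 -113.402   30.   ] 1872 593
   [ 589.683 -134.324    1.842] 0.2980009633911368
   [ 589.493 -134.953    1.844] 0.2198172198172198
   [ 589.214 -131.943    1.86 ] 0.3731862333613143
mat [444.91 -89.55   3.  ] 941 719
   [442.271 -93.186   1.841] 0.07138123427639859
   [441.468 -95.231   1.809] 0.01833584774283392
   [443.464 -90.363   1.804] 0.05452879181304415
shutter_fin [558.047 149.907 165.539]
bottle_a_mid [759.745 120.8    37.081]
bottle_b_mid [ 758.429 -151.275   36.545]
carton_mid [778.807 -32.163  46.405]
```

View pics/c.png

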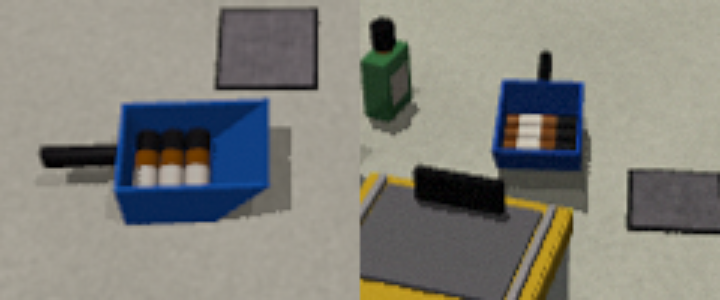

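The crop confirms the choice: this cup holds three vials, handle to image left in the scene view. The shutter is near shut. I'll refine the cup and fin, and compute the first move to a point behind the fin.

```bash
cat >> h.py <<'E'
from scipy.spatial.transform import Rotation as Ro
def go(pos,rpy,frm=None):
    o=bot.get_obs() if frm is None else None
    p,r=(o["tool_pos"],o["tcp_rot"]) if frm is None else frm
    A=Ro.from_euler("xyz",r);B=Ro.from_euler("xyz",rpy)
    s=A.inv().apply(np.array(pos)-p)/100; t=(A.inv()*B).as_rotvec()/np.pi
    print("move",np.round(s,3),np.round(t,3)); return (np.array(pos),rpy)
def st():
    o=bot.get_obs(); print("t%.2f"%o["time"],np.round(o["tool_pos"],1),np.round(o["tcp_rot"],3),"q",np.round(o["joint_positions"],2),"F",np.round(o["contact_force"],1),"w",round(float(o["grip_width"]),1)); return o
def bluehull(p,uv,r=45):
    f=p["frame"].astype(int); m=((f[:,:,2]>f[:,:,0]+40)&(f[:,:,2]>f[:,:,1]+25))
    k=np.zeros_like(m); u,v=int(uv[0]),int(uv[1]); k[max(0,v-r):v+r,max(0,u-r):u+r]=1; m=(m&k).astype(np.uint8)
    n,l,s,_=cv2.connectedComponentsWithStats(m); i=1+np.argmax(s[1:,4]); h=cv2.convexHull(np.argwhere(l==i)[:,::-1].astype(np.int32))
    z=np.zeros_like(m); cv2.fillConvexPoly(z,h,1); return z
E
python3 - <<'E'
from h import *
np.set_printoptions(precision=3,suppress=True)
S=viewer.capture("scene");D=viewer.capture("side")
a=(S,bluehull(S,(265,222)));b=(D,bluehull(D,(328,199)))
for o in([a,b],[a],[b]): print("cup",*fit(o,CUP[:1],(585,-115,1.6)))
for p,uv,t in((S,(384,205),"s"),(D,(303,223),"d")):
  for d in viewer.cut_out("shutter_fin",p)[:2]: print(t,d["centre"],d["score"],d["pixels"].sum())
go([560,100,240],[3.1416,0,1.613]); st()
W=viewer.capture("wrist"); print(np.array(W["T"]),W["fov_y"])
E
```

```text
cup [ 589.503 -134.357    1.831] 0.030420896792353658
cup [ 589.852 -134.362    1.846] 0.020656604605045703
cup [ 589.175 -133.679    1.819] 0.03280710409472132
s [400.9, 211.2] 0.58 2584
d [298.6, 234.6] 0.57 2020
move [-4.803 -2.202 -0.133] [0.    0.    0.363]
t1.80 [199.  485.8 226.7] [3.142 0.    2.753] q [ 1.04  0.34  1.52 -0.    1.28 -0.15] F [-0.8  0.6  0.3] w 91.8
[[  0.379   0.88    0.286 121.292]
 [  0.926  -0.36   -0.116 517.072]
 [  0.001   0.309  -0.951 384.223]
 [  0.      0.      0.      1.   ]] 64.87174857956789
```

```bash
M="python3 -m handwheel"
$M '0 0 -0.3 0 0 0 -1;-0.9 -0.42 -0.3 0 0 0 -1;-0.9 -0.42 -0.3 0 0 0 -1;-0.9 -0.42 -0.3 0 0 0 -1'
$M '-1 -0.46 0 0 0 0 -1;-1 -0.46 0 0 0 0 -1;-1 -0.46 0 0 0 0 -1' >/dev/null
$M '-1 -0.46 0 0 0 0 -1;-1 -0.46 0 0 0 0 -1;-1 -0.46 0 0 0 0 -1' >/dev/null
$M '-1 -0.46 0 0 0 0 -1;-1 -0.46 0 0 0 0 -1;-1 -0.46 0 0 0 0 -1' >/dev/null
$M '-0.9 -0.4 0.1 0 0 0 -1;-0.9 -0.4 0.1 0 0 0 -1;-0.9 -0.4 0.1 0 0 0 -1'
$M '0 0 0 0 0 0.363 -1;0 0 0 0 0 0.363 -1;0 0 0 0 0 0.363 -1;0 0 0 0 0 0.363 -1;0 0 0 0 0 0.363 -1;0 0 0 0 0 0.363 -1;0 0 0 0 0 0.363 -1;0 0 0 0 0 0.363 -1'
$M '0 0 0 0 0 0.05 -1;0 0 0 0 0 0.05 -1'
python3 - <<'E'
from h import *
st(); go([560,100,240],[3.1416,0,1.613])
W=viewer.capture("wrist"); save(W,"w1")
for n in("shutter_fin","flap_hinge"): print(n,[(d["centre"],d["score"]) for d in viewer.recognise(n,W)][:2])
c,s=np.cos(1.613),np.sin(1.613)
for X in((-130,0,164),(-116,0,164)):
  print(proj(W,[554+c*X[0],252+s*X[0],X[2]]))
E
```

```text
time: 2.18
tool_pos: [268.4, 410.4, 257.1]
tcp_rot: [-3.142, 0.002, 2.752]
contact_force: [1.6, 0.2, 1.1]
grip_width: 69.5
finger_force: 0.0
time: 3.18
tool_pos: [562.4, 96.3, 245.8]
tcp_rot: [-3.141, 0.001, 2.75]
contact_force: [-0.6, 0.3, -0.5]
grip_width: 0.5
finger_force: 0.0
time: 3.85
tool_pos: [559.5, 100.7, 246.7]
tcp_rot: [-3.141, -0.0, 1.747]
contact_force: [-0.4, -0.5, -0.1]
grip_width: 0.5
finger_force: 0.0
time: 4.02
tool_pos: [559.5, 100.7, 246.8]
tcp_rot: [-3.141, -0.0, 1.589]
contact_force: [0.1, 0.7, -0.0]
grip_width: 0.5
finger_force: 0.0
t4.02 [559.5 100.7 246.8] [-3.141 -0.     1.589] q [0.04 0.41 1.37 0.   1.37 0.02] F [ 0.1  0.7 -0. ] w 0.5
move [-0.007  0.005  0.068] [-0.    -0.    -0.008]
shutter_fin [([319.8, 77.2], 0.73)]
flap_hinge []
[321.72015799 177.29770299]
[321.30154921 159.74163865]
```

View pics/w1.png

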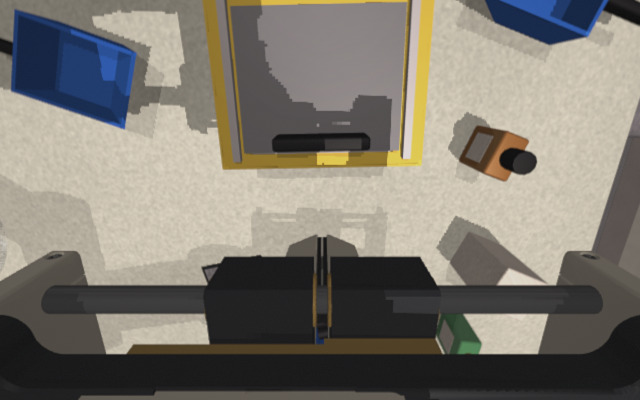

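The wrist view shows the fin at (321,143) and the deck's near edge running from (222,168) to (421,163), centred on the tool. I'll compute its pose from this.

Run:
```python
from h import *
np.set_printoptions(precision=1,suppress=True)
W=viewer.capture("wrist")
for uv,z in(((222,168),150),((421,163),150),((207,0),150),((433,0),150),((272,135),182),((370,134),182),((272,150),160),((370,150),160)):
    print(uv,onz(W,uv,z))
```

```text
(222, 168) [477.  124.1 150. ]
(421, 163) [640.7 132.7 150. ]
(207, 0) [475.  245.3 150. ]
(433, 0) [634.6 249.6 150. ]
(272, 135) [523.7 156.1 182. ]
(370, 134) [592.1 158.7 182. ]
(272, 150) [520.1 141.8 160. ]
(370, 150) [596.4 143.9 160. ]
```

```bash
M="python3 -m handwheel"
$M '0.1 0 0.4 0 0 -0.008 -1;0.1 0 0.79 0 0 -0.008 -1;0.1 0 0.79 0 0 -0.008 -1'
$M '0.1 0 0 0 0 0 -1;0.2 0 0 0 0 0 -1;0.3 0 0 0 0 0 -1;0.4 0 0 0 0 0 -1'
$M '0.1 0 0 0 0 0 -1;0.2 0 0 0 0 0 -1;0.3 0 0 0 0 0 -1;0.4 0 0 0 0 0 -1'
```

```text
time: 4.47
tool_pos: [555.1, 110.4, 160.9]
tcp_rot: [-3.129, 0.0, 1.623]
contact_force: [-2.0, -0.4, -1.0]
grip_width: 0.4
finger_force: 0.0
time: 4.8
tool_pos: [559.0, 151.3, 170.2]
tcp_rot: [3.137, 0.0, 1.621]
contact_force: [0.2, -2.2, 1.2]
grip_width: -0.0
finger_force: 1.3
time: 5.13
tool_pos: [555.6, 191.3, 168.2]
tcp_rot: [3.141, -0.0, 1.621]
contact_force: [0.8, -1.9, 1.4]
grip_width: 0.7
finger_force: 1.2
```

```bash
M="python3 -m handwheel"
$M '0.1 0 0 0 0 0 -1;0.2 0 0 0 0 0 -1;0.3 0 0 0 0 0 -1;0.36 0 0 0 0 0 -1'
$M '0.04 0 0 0 0 0 -1;0.08 0 0 0 0 0 -1;0.08 0 0 0 0 0 -1'
```

```text
time: 5.47
tool_pos: [553.6, 227.6, 167.6]
tcp_rot: [-3.142, -0.0, 1.621]
contact_force: [1.1, -1.9, 0.5]
grip_width: 0.7
finger_force: 1.1
time: 5.72
tool_pos: [553.0, 234.9, 167.5]
tcp_rot: [-3.141, -0.001, 1.621]
contact_force: [0.2, 0.5, -0.9]
grip_width: 0.4
finger_force: 0.0
```

```bash
M="python3 -m handwheel"
$M '0.04 0 0 0 0 0 -1;0.08 0 0 0 0 0 -1'
$M '0.04 0 0 0 0 0 -1;0.04 0 0 0 0 0 -1'
$M '0.04 0 0 0 0 0 -1;0.04 0 0 0 0 0 -1'
```

```text
time: 5.88
tool_pos: [552.8, 238.8, 167.5]
tcp_rot: [-3.14, 0.007, 1.621]
contact_force: [0.3, -26.5, 5.9]
grip_width: 0.6
finger_force: 13.4
time: 6.05
tool_pos: [552.8, 238.7, 167.6]
tcp_rot: [-3.139, 0.014, 1.619]
contact_force: [-0.0, -29.1, 5.1]
grip_width: 0.4
finger_force: 14.5
time: 6.22
tool_pos: [552.8, 238.9, 167.6]
tcp_rot: [-3.137, 0.02, 1.618]
contact_force: [-1.9, -41.8, 7.9]
grip_width: 0.1
finger_force: 21.4
```

The shutter hit its end stop (42 N, no movement). Now back off and head over the handle.

```bash
M="python3 -m handwheel"
$M '-0.3 0 0 0 0 0 -1;-0.3 0 -0.4 0 0 0 0;-0.3 0 -0.8 0 0 0 0;-0.3 0 -0.8 0 0 0 0'
$M '-1 0.1 0 0 0 0 0;-1 0.1 0 0 0 0 0;-1 0.1 0 0 0 0 0' >/dev/null
$M '-1 0.1 0 0 0 0 0;-1 0.1 0 0 0 0 0;-1 0.1 0 0 0 0 0' >/dev/null
$M '-1 0.1 0 0 0 0 0;-1 0.1 0 0 0 0 0;-1 0.1 0 0 0 0 0' >/dev/null
$M '-1 0.06 0.2 0 0 -0.068 0;-1 0.06 0.2 0 0 -0.068 0;-1 0.06 0.2 0 0 -0.068 0'
$M '0 0 0 0 0.15 0 0;0 0 0 0 0.15 0 0;0 0 0 0 0.15 0 0;0 0 0 0 0.15 0 0;0 0 0 0 0.15 0 0'
python3 - <<'E'
from h import *
st()
W=viewer.capture("wrist"); save(W,"w2")
S=viewer.capture("scene");D=viewer.capture("side"); save(S,"s2")
np.save("/tmp/x.npy",0)
g=lambda X:np.round(proj(W,X))
c,s=np.cos(1.835),np.sin(1.835); R=np.array([[c,-s,0],[s,c,0],[0,0,1]])
for v in((-36,40.5,56),(-36,-40.5,56),(83,40.5,56),(83,-40.5,56),(-98,0,52),(-36,0,52)): print(v,g(R@np.array(v)+[589.5,-134.4,0]))
E
```

```text
time: 6.55
tool_pos: [556.9, 220.6, 255.8]
tcp_rot: [3.129, -0.004, 1.62]
contact_force: [1.1, 0.7, 0.8]
grip_width: 15.9
finger_force: 0.0
time: 7.55
tool_pos: [609.6, -181.5, 226.2]
tcp_rot: [-3.14, -0.0, 1.837]
contact_force: [0.8, 0.6, -0.1]
grip_width: 45.9
finger_force: 0.0
time: 7.97
tool_pos: [609.4, -180.4, 224.0]
tcp_rot: [-3.138, -0.478, 1.828]
contact_force: [0.4, -0.4, -1.2]
grip_width: 45.5
finger_force: 0.0
t7.97 [ 609.4 -180.4  224. ] [-3.138 -0.478  1.828] q [-0.57  0.75  0.92  0.33  1.82 -0.8 ] F [ 0.4 -0.4 -1.2] w 45.5
(-36, 40.5, 56) [278. 237.]
(-36, -40.5, 56) [352. 237.]
(83, 40.5, 56) [280. 134.]
(83, -40.5, 56) [350. 133.]
(-98, 0, 52) [315. 296.]
(-36, 0, 52) [315. 237.]
```

View pics/w2.png

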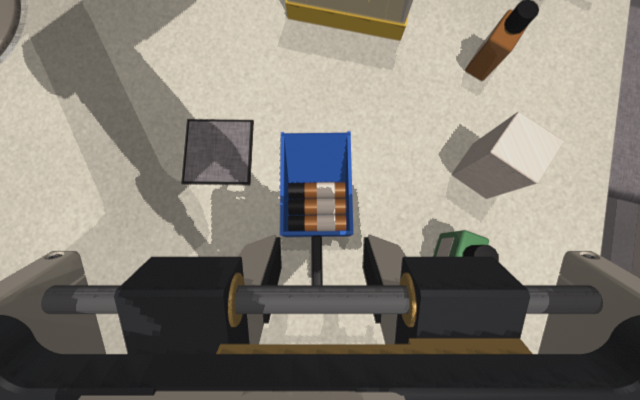

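The wrist view matches the predicted cup model (lip corners at 280,134 and 351,132; handle at column 315). Pre-tilt uses J4 positive, leaving room to pour. Computing the grasp.

Run:
```python
from h import *
r=[3.1416,-0.628,1.835]; z=Ro.from_euler("xyz",r).apply([0,0,1]); print(z)
c,s=np.cos(1.835),np.sin(1.835)
g=np.array([589.5-74*c,-134.4-74*s,42]); a=go(g+19*z-90*z,r); go(g+19*z,r,a)
```

```text
[-0.15343442  0.56713885 -0.80920418]
move [-1.195 -0.088  0.829] [ 0.     0.051 -0.   ]
move [ 0.  -0.   0.9] [0. 0. 0.]
```

```bash
M="python3 -m handwheel"
$M '-0.6 -0.044 0 0 0.051 0 0;-0.6 -0.044 0 0 0.051 0 0;-0.6 -0.044 0 0 0.051 0 0'
python3 -c "
from h import *
st()
r=[3.1416,-0.628,1.835]; z=Ro.from_euler('xyz',r).apply([0,0,1])
c,s=np.cos(1.835),np.sin(1.835)
g=np.array([589.5-74*c,-134.4-74*s,42]); go(g-71*z,r);go(g+19*z,r)"
```

```text
time: 8.37
tool_pos: [618.5, -232.5, 194.5]
tcp_rot: [-3.133, -0.637, 1.826]
contact_force: [-0.1, -0.5, -1.4]
grip_width: 46.0
finger_force: 0.0
t8.37 [ 618.5 -232.5  194.5] [-3.133 -0.637  1.826] q [-0.65  0.94  0.7   0.41  2.   -0.83] F [-0.1 -0.5 -1.4] w 46.0
move [-0.673 -0.017  0.685] [-0.001 -0.003 -0.002]
move [-0.681 -0.014  1.585] [-0.001 -0.003 -0.002]
```

```bash
M="python3 -m handwheel"
$M '-0.35 -0.02 0.35 0 -0.003 -0.002 0;-0.68 -0.02 0.68 0 -0.003 -0.002 0;-0.68 -0.02 0.68 0 -0.003 -0.002 0;-0.68 -0.02 0.68 0 -0.003 -0.002 0'
python3 -c "
from h import *
st()
r=[3.1416,-0.628,1.835]; z=Ro.from_euler('xyz',r).apply([0,0,1])
c,s=np.cos(1.835),np.sin(1.835)
g=np.array([589.5-74*c,-134.4-74*s,42]); go(g+19*z,r)
W=viewer.capture('wrist'); save(W,'w3')"
```

```text
time: 8.7
tool_pos: [620.7, -242.9, 103.0]
tcp_rot: [-3.141, -0.626, 1.841]
contact_force: [-0.0, 0.1, 1.0]
grip_width: 45.9
finger_force: 0.0
t8.70 [ 620.7 -242.9  103. ] [-3.141 -0.626  1.841] q [-0.66  1.01  0.78  0.37  1.85 -0.92] F [-0.   0.1  1. ] w 45.9
move [-0.042 -0.015  0.912] [-0.001  0.001  0.001]
```

View pics/w3.png

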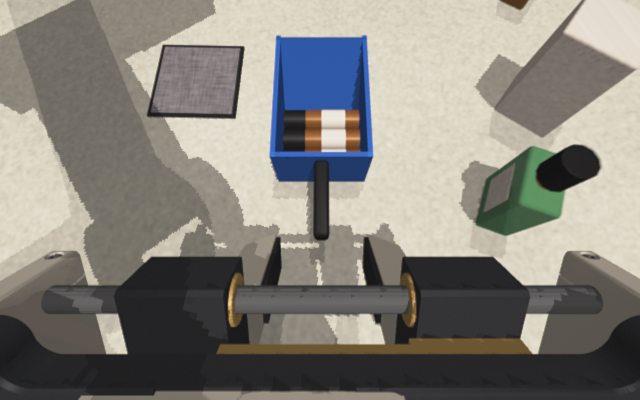

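The handle (column 321) lies midway between the fingers (279 and 364). Descending and gripping.

```bash
M="python3 -m handwheel"
$M '-0.02 -0.01 0.3 0 0 0 0;-0.04 -0.01 0.6 0 0 0 0;-0.04 -0.01 0.8 0 0 0 0;-0.04 -0.01 0.91 0 0 0 0;-0.04 -0.01 0.91 0 0 0 0'
$M '0 0 0 0 0 0 -1;0 0 0 0 0 0 -1;0 0 0 0 0 0 -1;0 0 0 0 0 0 -1;0 0 0 0 0 0 -1;0 0 0 0 0 0 -1'
python3 -c "
from h import *
st(); print(bot.get_obs()['finger_force'])"
```

```text
time: 9.17
tool_pos: [608.2, -195.0, 31.0]
tcp_rot: [3.136, -0.621, 1.845]
contact_force: [-0.7, -0.7, -0.5]
grip_width: 46.1
finger_force: 0.0
time: 9.67
tool_pos: [607.7, -197.7, 29.5]
tcp_rot: [3.137, -0.622, 1.842]
contact_force: [-1.7, -1.0, 4.7]
grip_width: 11.7
finger_force: 30.0
t9.67 [ 607.7 -197.7   29.5] [ 3.137 -0.622  1.842] q [-0.62  1.01  1.    0.38  1.63 -0.97] F [-1.7 -1.   4.7] w 11.7
29.996882379055023
```

Gripped (width 11.7, 30 N). I'll add cup-frame planning and lift.

```bash
cat >> h.py <<'E'
# cup-in-tool relation taken at the grasp
_G=(np.array([607.7,-197.7,29.5]),Ro.from_euler("xyz",[3.137,-0.622,1.842]))
_C=(np.array([589.5,-134.4,0.]),Ro.from_euler("z",1.835))
TR=_C[1].inv()*_G[1]; TP=_C[1].inv().apply(_G[0]-_C[0])
LIP=np.array([83,0,56.])
BO=np.array([553.7,252.5,0]); BY=1.613
def lipT(bx,z,th,by=0,yaw=BY):   # tcp pose that puts the lip at bin x, height z, tip th deg
    R=Ro.from_euler("z",yaw)*Ro.from_euler("y",np.radians(th)); L=BO+Ro.from_euler("z",BY).apply([bx,by,0])+[0,0,z]
    return L+R.apply(TP-LIP),(R*TR).as_euler("xyz")
def cupT(x,y,z,yaw,th=0):
    R=Ro.from_euler("z",yaw)*Ro.from_euler("y",np.radians(th)); return np.array([x,y,z])+R.apply(TP),(R*TR).as_euler("xyz")
def cupnow():
    o=bot.get_obs(); R=Ro.from_euler("xyz",o["tcp_rot"])*TR.inv(); p=np.array(o["tool_pos"])-R.apply(TP); L=p+R.apply(LIP)
    print("cup",np.round(p,1),"eul",np.round(np.degrees(R.as_euler("xyz")),1),"lip",np.round(L,1),"lip in bin",np.round(Ro.from_euler("z",-BY).apply(L-BO),1))
E
python3 -c "
from h import *
cupnow(); a=go(*cupT(589.5,-134.4,150,1.835)); b=go(*lipT(-60,230,0,yaw=1.835),a); c=go(*lipT(-60,230,0),b); d=go(*lipT(-60,230,45),c)
"
```

```text
cup [ 589.6 -134.4   -0. ] eul [ -0.    0.  105.1] lip [567.9 -54.3  56. ] lip in bin [-307.1   -1.2   56. ]
move [ 0.874  0.005 -1.219] [0. 0. 0.]
move [2.098 0.544 1.211] [0. 0. 0.]
move [ 0.03  -0.328  0.02 ] [-0.041 -0.     0.057]
move [ 0.861  0.005 -0.774] [ 0.001 -0.25  -0.   ]
```

```bash
M="python3 -m handwheel"
$M '0.1 0 -0.13 0 0 0 -1;0.2 0 -0.28 0 0 0 -1;0.35 0 -0.48 0 0 0 -1;0.5 0 -0.7 0 0 0 -1;0.5 0 -0.7 0 0 0 -1'
$M '0.15 0 -0.21 0 0 0 -1;0.3 0 -0.42 0 0 0 -1;0.42 0 -0.6 0 0 0 -1;0.42 0 -0.6 0 0 0 -1'
python3 -c "
from h import *
st();cupnow(); save(viewer.capture('side'),'d4'); save(viewer.capture('wrist'),'w4')
a=cv2.imread('pics/d4.png')[130:330,220:540];b=cv2.imread('pics/w4.png')[0:250,160:560]
cv2.imwrite('pics/m4.png',np.vstack([cv2.resize(a,(480,300)),cv2.resize(b,(480,300))]))
b=go(*lipT(-60,230,0,yaw=1.835)); c=go(*lipT(-60,230,0),b)
"
```

```text
time: 10.08
tool_pos: [609.4, -198.7, 121.6]
tcp_rot: [3.129, -0.615, 1.847]
contact_force: [0.2, -0.8, -0.9]
grip_width: 11.9
finger_force: 30.0
time: 10.42
tool_pos: [608.6, -199.2, 193.3]
tcp_rot: [3.13, -0.616, 1.846]
contact_force: [-0.1, -0.6, -1.4]
grip_width: 11.7
finger_force: 30.0
t10.42 [ 608.6 -199.2  193.3] [ 3.13  -0.616  1.846] q [-0.62  0.86  0.86  0.4   1.9  -0.86] F [-0.1 -0.6 -1.4] w 11.7
cup [ 590.6 -136.   163.4] eul [ -0.3   0.3 105.2] lip [568.5 -55.7 218.9] lip in bin [-308.5   -1.8  218.9]
move [2.054 0.548 1.286] [0. 0. 0.]
move [ 0.03  -0.328  0.02 ] [-0.041 -0.     0.057]
```

View pics/m4.png

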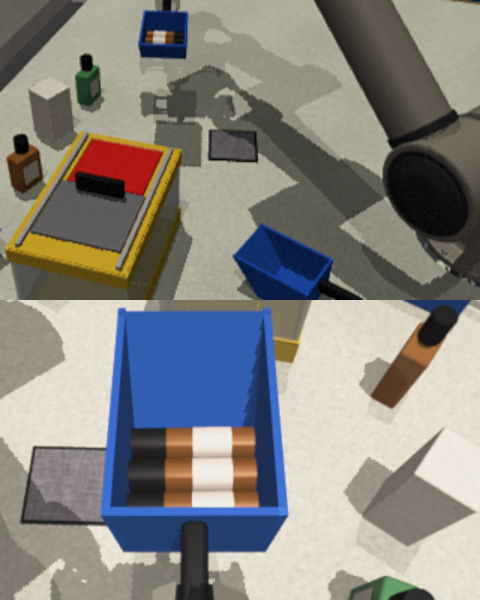

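The shutter is fully open with the red flap bare, and the cup is lifted level with its three vials. Carry on to the bin.

```bash
M="python3 -m handwheel"
$M '0.25 0.06 0.14 0 0 0 -1;0.5 0.13 0.31 0 0 0 -1;0.75 0.2 0.47 0 0 0 -1;1 0.26 0.62 0 0 0 -1' >/dev/null
$M '0.3 0.08 0.19 0 0 0 -1;0.6 0.16 0.38 0 0 0 -1;0.85 0.23 0.55 0 0 0 -1;1 0.28 0.66 0 0 0 -1' >/dev/null
$M '0.05 -0.05 0 -0.01 0 0.014 -1;0.08 -0.16 0.02 -0.02 0 0.028 -1;0.08 -0.33 0.02 -0.041 0 0.057 -1;0.08 -0.33 0.02 -0.041 0 0.057 -1;0.08 -0.33 0.02 -0.041 0 0.057 -1'
python3 -c "
from h import *
st();cupnow(); W=viewer.capture('wrist'); save(W,'w5')
o=bot.get_obs(); R=Ro.from_euler('xyz',o['tcp_rot'])*TR.inv(); p=np.array(o['tool_pos'])-R.apply(TP)
im=W['frame'][:,:,::-1].copy()
for v in((-36,40.5,56),(-36,-40.5,56),(83,40.5,56),(83,-40.5,56),(-36,40.5,0),(-36,-40.5,0)):
    u=proj(W,p+R.apply(v)); cv2.circle(im,(int(u[0]),int(u[1])),3,(0,255,0),1)
for v in((-115,58,150),(-115,-58,150),(-13,58,150),(-13,-58,150)):
    u=proj(W,BO+Ro.from_euler('z',BY).apply(v)); cv2.circle(im,(int(u[0]),int(u[1])),3,(255,0,255),2)
cv2.imwrite('pics/w5b.png',im)
d=go(*lipT(-60,230,45))
"
```

```text
time: 11.6
tool_pos: [560.4, 43.4, 202.5]
tcp_rot: [-3.141, -0.624, 1.618]
contact_force: [-0.3, 0.3, -2.2]
grip_width: 11.6
finger_force: 30.0
t11.60 [560.4  43.4 202.5] [-3.141 -0.624  1.618] q [-0.38  0.53  1.47  0.57  1.45 -0.58] F [-0.3  0.3 -2.2] w 11.6
cup [556.4 109.2 173.1] eul [ 0.2 -0.1 92.5] lip [553.1 192.  229.3] lip in bin [-60.4   3.2 229.3]
move [ 0.87   0.02  -0.772] [ 0.001 -0.25   0.   ]
```

View pics/w5b.png

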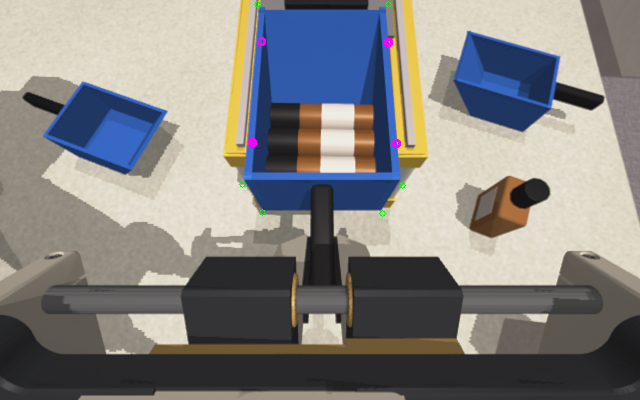

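```bash
M="python3 -m handwheel"
$M '0.11 0 -0.1 0 -0.031 0 -1;0.22 0 -0.2 0 -0.063 0 -1;0.33 0 -0.3 0 -0.094 0 -1;0.44 0 -0.4 0 -0.125 0 -1;0.54 0 -0.49 0 -0.156 0 -1;0.65 0 -0.58 0 -0.188 0 -1;0.76 0 -0.68 0 -0.22 0 -1;0.87 0.02 -0.77 0 -0.25 0 -1'
$M '0 0 0 0 0 0 -1;0 0 0 0 0 0 -1'
python3 -c "
from h import *
st();cupnow(); a=go(*lipT(-60,165,47)); a=go(*lipT(-60,165,55),a)
D=viewer.capture('side'); S=viewer.capture('scene')
o=bot.get_obs(); R=Ro.from_euler('xyz',o['tcp_rot'])*TR.inv(); p=np.array(o['tool_pos'])-R.apply(TP)
L=[]
for W in(D,S):
  im=cv2.resize(W['frame'][:,:,::-1],None,fx=3,fy=3)
  for v in((-36,40.5,56),(-36,-40.5,56),(83,40.5,56),(83,-40.5,56)):
    u=proj(W,p+R.apply(v))*3+1; cv2.circle(im,(int(u[0]),int(u[1])),4,(0,255,0),1)
  u=(proj(W,p+R.apply([40,0,30]))*3).astype(int); L.append(im[max(0,u[1]-230):u[1]+230,max(0,u[0]-200):u[0]+200])
h=min(l.shape[0] for l in L); cv2.imwrite('pics/m6.png',np.hstack([l[:h] for l in L]))
"
```

```text
time: 12.32
tool_pos: [563.7, 69.8, 318.5]
tcp_rot: [3.136, 0.167, 1.619]
contact_force: [1.0, 0.3, -3.4]
grip_width: 11.9
finger_force: 30.0
time: 12.48
tool_pos: [563.5, 71.0, 316.8]
tcp_rot: [3.138, 0.16, 1.622]
contact_force: [0.8, 0.0, -2.5]
grip_width: 11.7
finger_force: 30.0
t12.48 [563.5  71.  316.8] [3.138 0.16  1.622] q [ 0.08  0.39  1.22 -0.16  1.53  0.03] F [ 0.8  0.  -2.5] w 11.7
cup [561.5  96.9 249.4] eul [-0.3 44.8 92.4] lip [557.  195.1 230.6] lip in bin [-57.5  -0.9 230.6]
move [ 0.106 -0.013  0.6  ] [ 0.002 -0.012  0.001]
move [ 0.104  0.001 -0.184] [ 0.    -0.044 -0.   ]
```

View pics/m6.png

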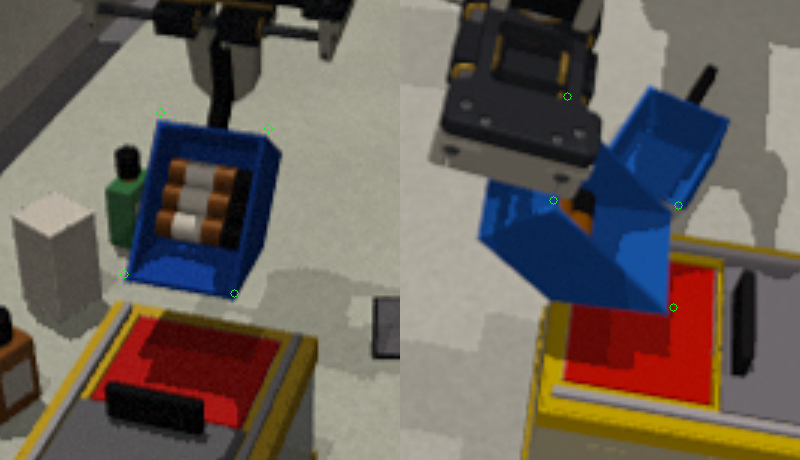

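Actual lip sits about 4 mm lower than modelled (markers vs. lip corners); I'll aim 4 mm high. Vials are still on the cup floor. Descend and get rows for the pour.

```bash
M="python3 -m handwheel"
$M '0.1 0 0.2 0 -0.012 0 -1;0.14 -0.01 0.35 0 -0.02 0 -1;0.18 -0.01 0.46 0 -0.03 0 -1;0.18 -0.01 0.46 0 -0.04 0 -1;0.18 -0.01 0.46 0 -0.04 0 -1'
python3 -c "
from h import *
st();cupnow(); go(*lipT(-60,169,52))
for a in((-60,152,58),(-61,146,64),(-62,140,70),(-64,134,76),(-66,128,82),(-67,126,86)): go(*lipT(*a))
"
```

```text
time: 13.0
tool_pos: [560.8, 78.5, 266.5]
tcp_rot: [-3.14, 0.288, 1.618]
contact_force: [-0.1, -0.8, -2.7]
grip_width: 11.7
finger_force: 30.0
t13.00 [560.8  78.5 266.5] [-3.14   0.288  1.618] q [ 0.16  0.43  1.31 -0.29  1.44  0.16] F [-0.1 -0.8 -2.7] w 11.7
cup [559.   95.6 196.4] eul [ 0.  52.1 92.4] lip [555.1 190.7 165.2] lip in bin [-61.8   1.2 165.2]
move [ 0.005  0.013 -0.038] [-0.     0.001 -0.   ]
move [ 0.129  0.014 -0.014] [ 0.    -0.033 -0.   ]
move [ 0.226  0.014 -0.085] [ 0.    -0.066 -0.   ]
move [ 0.336  0.015 -0.145] [ 0.    -0.099 -0.   ]
move [ 0.448  0.015 -0.191] [ 0.001 -0.133 -0.   ]
move [ 0.571  0.016 -0.224] [ 0.001 -0.166 -0.   ]
move [ 0.656  0.016 -0.259] [ 0.001 -0.188 -0.   ]
```

```bash
M="python3 -m handwheel"
$M '0.13 0.01 -0.01 0 -0.033 0 -1;0.23 0.01 -0.08 0 -0.066 0 -1;0.34 0.01 -0.14 0 -0.1 0 -1;0.45 0.01 -0.19 0 -0.133 0 -1;0.57 0.02 -0.22 0 -0.166 0 -1;0.66 0.02 -0.26 0 -0.188 0 -1;0.66 0.02 -0.26 0 -0.188 0 -1;0.66 0.02 -0.26 0 -0.188 0 -1'
$M '0 0 0 0 0 0 -1;0 0 0 0 0 0 -1;0 0 0 0 0 0 -1;0 0 0 0 0 0 -1;0 0 0 0 0 0 -1;0 0 0 0 0 0 -1'
python3 -c "
from h import *
st();cupnow(); 
D=viewer.capture('side'); S=viewer.capture('scene'); L=[]
for W in(D,S):
  im=cv2.resize(W['frame'][:,:,::-1],None,fx=3,fy=3)
  u=(proj(W,BO+[0,-70,150])*3).astype(int); L.append(im[max(0,u[1]-300):u[1]+240,max(0,u[0]-200):u[0]+200])
  print([(d['centre'],d['score']) for d in viewer.recognise('vial0_mid',W)])
h=min(l.shape[0] for l in L); cv2.imwrite('pics/m7.png',np.hstack([l[:h] for l in L]))
"
```

```text
time: 13.67
tool_pos: [560.3, 150.3, 273.8]
tcp_rot: [3.14, 0.876, 1.618]
contact_force: [-0.2, 1.6, 1.0]
grip_width: 11.9
finger_force: 30.0
time: 14.17
tool_pos: [560.2, 149.3, 275.7]
tcp_rot: [3.134, 0.879, 1.613]
contact_force: [-0.1, 0.6, 1.6]
grip_width: 11.7
finger_force: 30.0
t14.17 [560.2 149.3 275.7] [3.134 0.879 1.613] q [ 0.51  0.67  1.15 -0.78  1.74  0.5 ] F [-0.1  0.6  1.6] w 11.7
cup [560.8 124.5 208. ] eul [-7.  86.  85.5] lip [558.8 186.2 129.1] lip in bin [-66.5  -2.3 129.1]
[([315.9, 245.7], 0.71), ([375.9, 229.6], 0.71), ([274.2, 195.1], 0.61)]
[([384.8, 198.3], 0.25)]
```

View pics/m7.png

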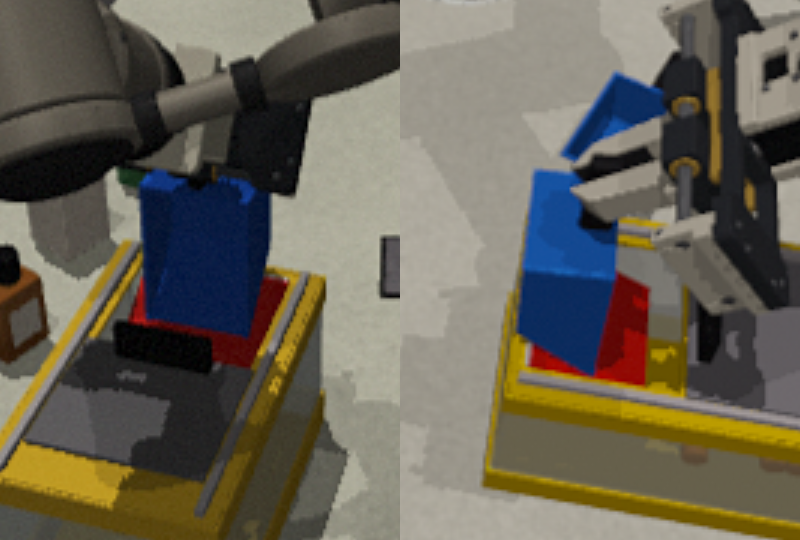

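The cup is empty and leans on the opened flap, with vials visible inside the bin at (695,452) and (780,460). Retreat upward and untilt.

```bash
python3 -c "
from h import *
a=go(*lipT(-67,225,86)); a=go(*lipT(-110,250,43),a); b=a; a=go(*lipT(-110,250,0),a); a=go(*cupT(442,-93,150,1.613),a); go(*cupT(442,-93,150,1.835),a)
"
```

```text
move [-0.746 -0.007 -0.607] [ 0.002  0.    -0.002]
move [-0.545 -0.004  1.277] [-0.001  0.239  0.   ]
move [-7.800e-02 -1.000e-03  1.106e+00] [-0.001  0.239  0.   ]
move [-1.448 -1.27  -0.502] [0. 0. 0.]
move [0.014 0.145 0.011] [ 0.041  0.    -0.057]
```

```bash
M="python3 -m handwheel"
$M '-0.2 0 -0.16 0 0 0 -1;-0.4 0 -0.32 0 0 0 -1;-0.6 0 -0.48 0 0 0 -1;-0.75 0 -0.6 0 0 0 -1;-0.75 0 -0.6 0 0 0 -1'
$M '-0.08 0 0.16 0 0.035 0 -1;-0.16 0 0.32 0 0.07 0 -1;-0.24 0 0.48 0 0.105 0 -1;-0.32 0 0.64 0 0.14 0 -1;-0.4 0 0.8 0 0.175 0 -1;-0.5 0 1 0 0.239 0 -1;-0.5 0 1 0 0.239 0 -1;-0.5 0 1 0 0.239 0 -1'
python3 -c "
from h import *
st();cupnow(); go(*lipT(-130,250,0))
W=viewer.capture('scene')
print([(d['centre'],round(d['score'],2)) for d in viewer.recognise('vial0_mid',W)])
f=[d['pixels'] for d in viewer.cut_out('flap_hinge',W)]
save(W,'s8')
"
```

```text
time: 14.78
tool_pos: [560.5, 148.3, 375.2]
tcp_rot: [3.124, 0.876, 1.605]
contact_force: [1.0, 0.5, -0.7]
grip_width: 11.7
finger_force: 30.0
time: 15.45
tool_pos: [565.0, 35.8, 344.9]
tcp_rot: [3.139, 0.125, 1.611]
contact_force: [0.6, -0.8, -1.0]
grip_width: 11.6
finger_force: 30.0
t15.45 [565.   35.8 344.9] [3.139 0.125 1.611] q [-0.    0.37  1.17 -0.12  1.59 -0.05] F [ 0.6 -0.8 -1. ] w 11.6
cup [563.2  64.  278.5] eul [-0.2 42.8 91.8] lip [559.8 162.9 263.2] lip in bin [-89.8  -2.3 263.2]
move [-0.462 -0.014  1.282] [ 0.     0.238 -0.002]
[]
```

```bash
M="python3 -m handwheel"
$M '-0.06 0 0.14 0 0.035 0 -1;-0.13 0 0.28 0 0.07 0 -1;-0.2 0 0.43 0 0.105 0 -1;-0.27 0 0.57 0 0.14 0 -1;-0.34 0 0.71 0 0.175 0 -1;-0.46 0 1 0 0.238 0 -1;-0.46 0 1 0 0.238 0 -1;-0.46 0 1 0 0.238 0 -1'
python3 -c "
from h import *
st();cupnow(); a=go(*cupT(442,-93,120,1.613)); go(*cupT(442,-93,120,1.835),a)
W=viewer.capture('wrist'); D=viewer.capture('side');S=viewer.capture('scene')
u=(proj(D,BO+[0,0,120])).astype(int);u2=(proj(S,BO+[0,0,120])).astype(int)
L=[cv2.resize(w['frame'][:,:,::-1][max(0,v[1]-90):v[1]+90,max(0,v[0]-90):v[0]+90],(400,400)) for w,v in((D,u),(S,u2))]
cv2.imwrite('pics/m8.png',np.hstack(L))
"
```

```text
time: 16.27
tool_pos: [567.3, -19.7, 247.9]
tcp_rot: [-3.135, -0.624, 1.613]
contact_force: [0.0, -0.4, -2.7]
grip_width: 11.7
finger_force: 30.0
t16.27 [567.3 -19.7 247.9] [-3.135 -0.624  1.613] q [-0.47  0.53  1.33  0.53  1.62 -0.58] F [ 0.  -0.4 -2.7] w 11.7
cup [563.2  46.1 218.5] eul [ 0.5 -0.1 92.4] lip [560.3 129.  274.7] lip in bin [-123.7   -1.4  274.7]
move [-1.661 -1.272  0.024] [-0.002 -0.001 -0.002]
move [0.014 0.145 0.011] [ 0.041  0.    -0.057]
```

View pics/m8.png

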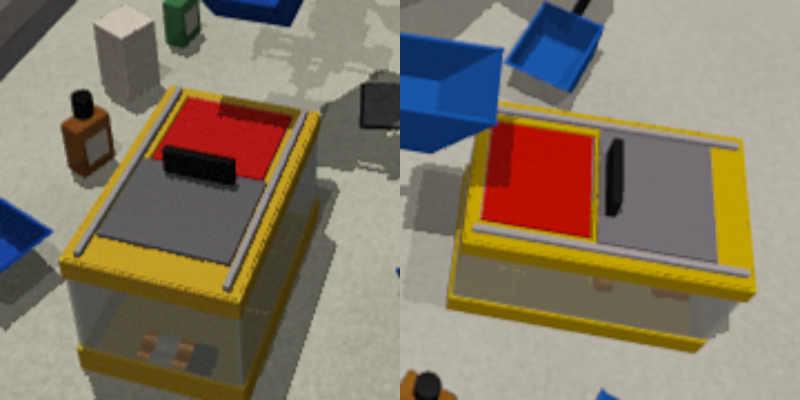

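The flap is sprung shut, the shutter is open, the vials are in the bin and the cup is empty. On to the mat.

```bash
M="python3 -m handwheel"
$M '-0.3 -0.23 0 0 0 0 -1;-0.55 -0.42 0 0 0 0 -1;-0.83 -0.64 0 0 0 0 -1;-0.83 -0.64 0 0 0 0 -1' >/dev/null
$M '-0.3 -0.23 0 0 0 0 -1;-0.55 -0.42 0 0 0 0 -1;-0.83 -0.64 0 0 0 0 -1;-0.83 -0.64 0 0 0 0 -1' >/dev/null
$M '0 0.07 0 0.02 0 -0.028 -1;0.02 0.14 0.01 0.04 0 -0.057 -1;0.02 0.14 0.01 0.04 0 -0.057 -1;0.02 0.14 0.01 0.04 0 -0.057 -1'
python3 -c "
from h import *
st();cupnow()
a=go(*cupT(442,-93,35,1.835));go(*cupT(442,-93,8,1.835),a)
S=viewer.capture('scene');D=viewer.capture('side');W=viewer.capture('wrist')
for n,p in(('s',S),('d',D),('w',W)):
  for d in viewer.cut_out('mat',p)[:2]: print(n,d['centre'],round(d['score'],2),d['pixels'].sum(),onz(p,d['centre'],3))
save(W,'w9'); save(S,'s9')
"
```

```text
time: 17.42
tool_pos: [462.9, -155.5, 157.0]
tcp_rot: [3.134, -0.615, 1.845]
contact_force: [0.2, 1.1, -0.7]
grip_width: 11.5
finger_force: 30.0
t17.42 [ 462.9 -155.5  157. ] [ 3.134 -0.615  1.845] q [-0.7   0.61  1.45  0.34  1.6  -1.05] F [ 0.2  1.1 -0.7] w 11.5
cup [444.8 -92.4 127.1] eul [ -0.2   0.4 105.2] lip [422.8 -11.9 182.5] lip in bin [-258.7  141.9  182.5]
move [-0.534 -0.034  0.755] [0.001 0.002 0.001]
move [-0.157 -0.001  0.219] [0. 0. 0.]
s [291.5, 186.2] 0.72 939 [444.61236272 -85.49574009   3.        ]
d [375.4, 230.6] 0.8 667 [435.04092667 -71.7256002    3.        ]
w [306.2, 222.6] 0.88 1717 [ 433.38307148 -111.41341939    3.        ]
```

```bash
python3 -c "
from h import *
S=viewer.capture('scene');D=viewer.capture('side')
# mat pixels by colour in the clear first pictures
for n,p,c in(('scene',S,(290,186)),('side',D,(376,227))):
  im=cv2.imread('pics/%s0.png'%n).astype(int); d=im.max(2)<115
  m=np.zeros(d.shape,np.uint8); m[c[1]-22:c[1]+22,c[0]-26:c[0]+26]=d[c[1]-22:c[1]+22,c[0]-26:c[0]+26]
  k,l,s,_=cv2.connectedComponentsWithStats(m); i=1+np.argmax(s[1:,4]); m=(l==i)
  r,_=cv2.findContours(m.astype(np.uint8),0,2); q=cv2.approxPolyDP(cv2.convexHull(r[0]),4,True)[:,0]
  P=[onz(p,v,3)[:2] for v in q.astype(float)]
  print(n,s[i],q.tolist(),np.round(P,1).tolist(),np.round(np.mean(P,0),1), fit([(p,m)],MAT,(443,-93,.2)))
"
```

```text
scene [271 172  35  28 913] [[305, 172], [305, 199], [271, 199], [273, 173]] [[389.5, -62.4], [476.2, -40.5], [496.8, -126.3], [413.4, -146.3]] [444.  -93.9] (array([ 4.41609563e+02, -9.49574469e+01,  2.43167060e-01]), np.float64(0.042976939203354325))
side [359 216  33  23 680] [[359, 217], [389, 217], [391, 238], [359, 236]] [[494.6, -116.5], [412.7, -143.9], [387.4, -54.5], [471.9, -35.1]] [441.6 -87.5] (array([ 4.42304811e+02, -9.15591525e+01,  2.65052253e-01]), np.float64(0.03558379666401901))
```

```bash
M="python3 -m handwheel"
$M '-0.18 -0.01 0.25 0 0 0 -1;-0.36 -0.02 0.5 0 0 0 -1;-0.53 -0.03 0.75 0 0 0 -1;-0.53 -0.03 0.75 0 0 0 -1;-0.53 -0.03 0.75 0 0 0 -1'
python3 -c "
from h import *
st();cupnow();go(*cupT(442.3,-92.5,10,1.835))
S=viewer.capture('scene');D=viewer.capture('side')
o=bot.get_obs(); R=Ro.from_euler('xyz',o['tcp_rot'])*TR.inv(); p=np.array(o['tool_pos'])-R.apply(TP)
L=[]
for W in(D,S):
  k=4;u0=(proj(W,p+[0,0,20])).astype(int)-[50,50]; im=cv2.resize(W['frame'][:,:,::-1][u0[1]:u0[1]+100,u0[0]:u0[0]+100],None,fx=k,fy=k)
  for v in((-36,40.5,56),(-36,-40.5,56),(83,40.5,56),(83,-40.5,56),(36,40.5,0),(36,-40.5,0)):
    u=(proj(W,p+R.apply(v))-u0+.5)*k; cv2.circle(im,(int(u[0]),int(u[1])),3,(0,255,0),1)
  L.append(im)
cv2.imwrite('pics/m10.png',np.hstack(L))
"
```

```text
time: 18.23
tool_pos: [458.2, -157.0, 63.9]
tcp_rot: [3.137, -0.622, 1.84]
contact_force: [0.4, 0.5, -2.1]
grip_width: 11.8
finger_force: 30.0
t18.23 [ 458.2 -157.    63.9] [ 3.137 -0.622  1.84 ] q [-0.71  0.73  1.53  0.34  1.43 -1.12] F [ 0.4  0.5 -2.1] w 11.8
cup [440.1 -93.7  34.4] eul [ -0.   0. 105.] lip [418.6 -13.5  90.4] lip in bin [-260.1  146.2   90.4]
move [-0.138  0.025  0.202] [ 0.     0.    -0.001]
```

View pics/m10.png

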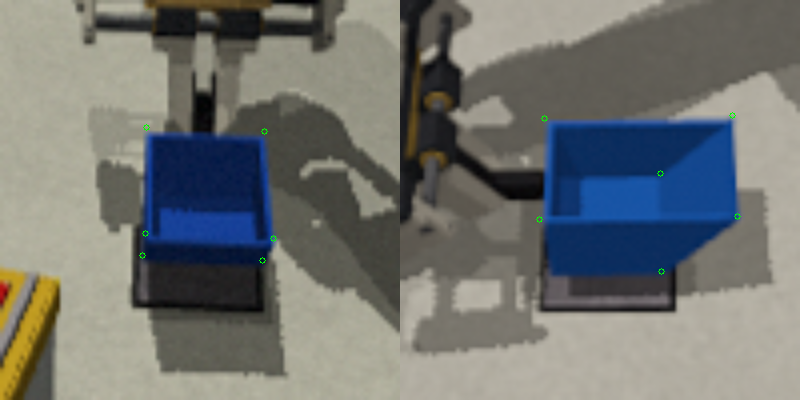

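The cup is empty and over the mat, matching the model to about 1–2 px. Lower until contact, then release.

```bash
M="python3 -m handwheel"
$M '-0.05 0.01 0.07 0 0 0 -1;-0.1 0.02 0.14 0 0 0 -1;-0.14 0.02 0.2 0 0 0 -1;-0.14 0.02 0.2 0 0 0 -1;-0.14 0.02 0.2 0 0 0 -1'
$M '-0.012 0 0.016 0 0 0 -1;-0.012 0 0.016 0 0 0 -1'
$M '-0.012 0 0.016 0 0 0 -1;-0.012 0 0.016 0 0 0 -1'
python3 -c "
from h import *
st();cupnow()"
```

```text
time: 18.75
tool_pos: [460.6, -156.4, 39.5]
tcp_rot: [3.135, -0.62, 1.841]
contact_force: [0.1, -0.6, -1.7]
grip_width: 11.3
finger_force: 30.0
time: 18.92
tool_pos: [460.9, -156.7, 37.8]
tcp_rot: [3.135, -0.619, 1.842]
contact_force: [1.1, 0.1, -1.6]
grip_width: 11.6
finger_force: 30.0
time: 19.08
tool_pos: [460.8, -156.7, 35.7]
tcp_rot: [3.135, -0.619, 1.842]
contact_force: [-0.7, -0.1, -1.4]
grip_width: 11.8
finger_force: 30.0
t19.08 [ 460.8 -156.7   35.7] [ 3.135 -0.619  1.842] q [-0.71  0.77  1.53  0.34  1.38 -1.14] F [-0.7 -0.1 -1.4] w 11.8
cup [442.8 -93.5   6. ] eul [-1.00e-01  2.00e-01  1.05e+02] lip [421.1 -13.2  61.7] lip in bin [-259.8  143.7   61.7]
```

```bash
M="python3 -m handwheel"
$M '-0.009 0.0 0.012 0 0 0 -1;-0.009 0 0.012 0 0 0 -1'
$M '-0.009 0.0 0.012 0 0 0 -1;-0.009 0 0.012 0 0 0 -1'
$M '-0.006 0.0 0.008 0 0 0 -1;-0.006 0 0.008 0 0 0 -1'
```

```text
time: 19.25
tool_pos: [460.9, -156.8, 34.3]
tcp_rot: [3.135, -0.619, 1.842]
contact_force: [0.8, 0.4, -1.0]
grip_width: 11.7
finger_force: 30.0
time: 19.42
tool_pos: [461.1, -157.0, 33.2]
tcp_rot: [3.134, -0.619, 1.842]
contact_force: [0.6, -2.2, 3.7]
grip_width: 11.5
finger_force: 30.0
time: 19.58
tool_pos: [461.3, -157.2, 32.5]
tcp_rot: [3.134, -0.618, 1.842]
contact_force: [1.0, -2.8, 6.5]
grip_width: 11.6
finger_force: 30.0
```

Contact with the mat. Release and withdraw along the tool axis.

```bash
M="python3 -m handwheel"
$M '0 0 0 0 0 0 -0.2;0 0 0 0 0 0 -0.2;0 0 0 0 0 0 -0.2;0 0 0 0 0 0 -0.2;0 0 0 0 0 0 -0.2'
$M '0 0 -0.2 0 0 0 -0.2;0 0 -0.4 0 0 0 -0.2;0 0 -0.7 0 0 0 -0.2;0 0 -1 0 0 0 -0.2;0 0 -1 0 0 0 -0.2'
$M '-0.2 0 -0.3 0 0 0 -0.2;-0.2 0 -0.6 0 0 0 -0.2;-0.2 0 -1 0 0 0 -0.2;-0.2 0 -1 0 0 0 -0.2;-0.2 0 -1 0 0 0 -0.2'
python3 - <<'E'
from h import *
st()
S=viewer.capture('scene');D=viewer.capture('side')
u=proj(S,[440,-80,30]);v=proj(D,[440,-80,30])
a=(S,bluehull(S,u));b=(D,bluehull(D,v))
C=[[[x,y,z+3] for x,y,z in CUP[0]]]
for o in([a,b],[a],[b]): print(*fit(o,C,(442,-93,1.83)))
cv2.imwrite('pics/m11.png',np.vstack([S['frame'][120:360,180:560],D['frame'][160:400,140:520]])[:,:,::-1])
for t,w in(("bottle_a_mid",[759.7,120.8,37.1]),("bottle_b_mid",[758.4,-151.3,36.5]),("carton_mid",[778.8,-32.2,46.4])):
    print(t,proj(S,w).round(),[(np.round(d["centre"]),round(d["score"],2)) for d in viewer.recognise(t,S)][:1])
E
```

```text
time: 20.0
tool_pos: [460.8, -156.6, 31.6]
tcp_rot: [3.135, -0.619, 1.842]
contact_force: [1.1, 0.9, -0.6]
grip_width: 35.5
finger_force: 0.0
time: 20.42
tool_pos: [477.9, -216.7, 117.0]
tcp_rot: [3.129, -0.611, 1.843]
contact_force: [0.7, 1.7, 0.8]
grip_width: 36.8
finger_force: 0.0
time: 20.83
tool_pos: [495.5, -285.8, 183.8]
tcp_rot: [3.133, -0.616, 1.842]
contact_force: [-0.4, 0.6, -1.2]
grip_width: 36.8
finger_force: 0.0
t20.83 [ 495.5 -285.8  183.8] [ 3.133 -0.616  1.842] q [-0.81  0.77  1.05  0.29  1.86 -1.08] F [-0.4  0.6 -1.2] w 36.8
[443.30456649 -94.0759161    1.841025  ] 0.03250391473651271
[444.20316378 -94.40623204   1.84037602] 0.02283786414066047
[442.10527587 -93.40662773   1.83804866] 0.02796972688384336
bottle_a_mid [347. 316.] [(array([345., 314.]), 0.91)]
bottle_b_mid [222. 286.] [(array([222., 287.]), 0.85)]
carton_mid [272. 306.] [(array([274., 306.]), 0.79)]
```

View pics/m11.png

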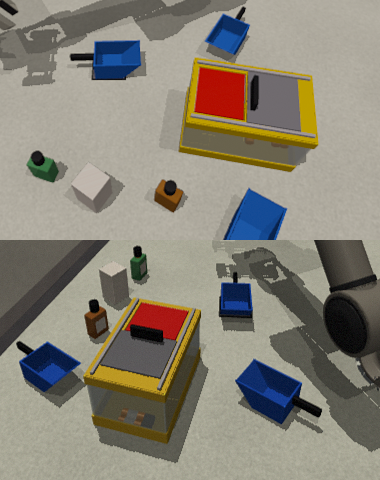

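The cup stands empty and centred on the mat, within about 2 mm. The flap is shut, the shutter is open, and the bottles and carton have not moved. Handing in.

```bash
python3 -c "
from plant import bot
print(bot.close_job())"
```

```text
the job is handed in; nothing more can be done
None
```

Job handed in at about 21 s: shutter fully open, vials tipped into the bin (cup empty; two of the three clearly visible through the bin wall), flap shut again, the cup upright within about 2 mm of the mat's centre, and the bottles and carton not moved.

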